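# Hook a trapped filter slide out of its microscope housing

## Task

The steel filter slide of the microscope is trapped in its narrow slot behind a sill. Take the hooked pick from its stand, reach down through the slit, hook the slide under its cross bar, raise its nose over the sill and drag it out until it lies flat on the apron, wholly clear of the slot. Then stand the pick back in its stand; work gently and by feel, do not touch the slide with the fingers, and leave the other things where they are.

Things in the scene. Friction and masses are not known exactly. Their poses are not given: they have to be found in the camera images.
- housing: grey filter housing, fixed, 200 mm long in x, 80 wide in y, 46 high. Origin on the table under the slot's mouth; +x runs into the slot. From x = -90 to 0 mm a bare aluminium apron, top at z = 10 mm, level with the slot's floor, no rims. Delicate: the pick may press on the housing with at most 20 N, on the slide with at most 12 N
- slit_end (a point): closed end of the slit, at the top face (housing frame x = 100, z = 46 mm). The slot is 20 mm wide inside, x = 0 to 100 mm, floor at z = 10 mm; a top plate covers its edges and leaves a slit 9 mm wide along the middle, open to the sky and at the mouth
- mouth (a point): middle of the slot's mouth at floor level (housing frame x = 0, z = 10 mm). A square cross sill stands at x = 0 to 4 mm. It is part of an inner guide set by hand, not measured: its top is 2 to 12 mm above the floor. The guide's strips run above the slide along both sides of the slit, undersides always 16.5 mm above the sill's top
- slide: steel filter slide, 58 mm long in x, 17 wide, 40 to 85 g, loose anywhere along the slot, -x end (nose) to the mouth. Origin under its middle. Body x = -5 to 29 mm, 7 thick, small round lens. Two cheeks 3 mm thick, 14 high, run on to the nose at x = -29 mm; between them an open window x = -25 to -5 mm, 11 wide, down to the floor
- bar (a point): centre of the cross bar that joins the slide's cheeks at the nose (slide frame x = -27, z = 12 mm). The bar is 4 x 4 mm, z = 10 to 14 mm, free space under it. When the raised bar just touches the guide's strips, the nose is 2.5 mm clear above the sill; much higher presses on the strips, lower jams at the sill
- pick: hooked pick, 80 g, upright in the stand. Origin under its foot on the shank's axis, z up. Shank: steel rod 5 mm thick, bent at the foot into a toe 5 mm thick that reaches 9 mm from the axis towards -x. Flange 32 mm square at z = 56 to 60 mm. It may slip or tilt a little in the grip
- pick_grip (a point): middle of the pick's black handle, 85 mm above its foot; handle 20 mm in x, 18 in y, z = 60 to 110 mm, to be gripped from above
- stand: white fixed block 70 x 70 mm, 64 high, origin under its centre. Through hole x = -15.5 to 8.5 mm, 16 mm wide in y: the pick's shank hangs in it and its flange rests on top, foot 8 mm above the table, on the stand's axis, axes alike. Stand and jar may change places, left or right
- jar: bystander: amber glass jar with white cap, 60 mm across, 75 mm high, origin under its centre
- dish: bystander: steel bowl 90 mm across, 35 mm high, origin under its centre
- screwdriver: bystander: screwdriver 160 mm long lying on the drape, origin at its underside
Not all that is in view belongs to the job. There is more than one size of the pick; the one meant has the size given above. Leave any green or red look-alike of the stand alone.

How it is judged:
On the way, in this order (a step that is already met when the one before it is completed fails the run):
1. the pick's foot is down in the slot, below the lips (z of pick in the frame of housing below 0.025 m and x of pick in the frame of housing between 0 and 0.1 m and y of pick in the frame of housing between -0.01 and 0.01 m), for 0.1 s.
2. the slide lies out on the apron, clear of the slot (x of slide in the frame of housing below -0.029 m and z of slide in the frame of housing between 0.007 and 0.014 m and angle between slide's own z axis and vertical below 0.12 rad), for 0.2 s.
At the end, for the whole second after the job is handed in: the slide lies flat and at rest on the apron (within 5 degrees, height within 3 mm), wholly out of the slot (its middle at least 29 mm before the mouth); the pick stands upright at rest in its stand, flange down (within 4 mm in height, 12 mm sideways) (x of slide in the frame of housing between -0.09 and -0.029 m and y of slide in the frame of housing between -0.035 and 0.035 m and z of slide in the frame of housing between 0.007 and 0.013 m and angle between each of slide, pick's own z axis and vertical below 0.08 rad and linear speed of each of slide, pick below 0.02 m/s and horizontal distance between pick and stand below 0.012 m and z of pick in the frame of stand below 0.012 m); the robot touches nothing.
It fails at once if the pick pressed on the housing with more than 20 N (contact force between pick and housing above 20 N).
It fails at once if the pick pressed on the slide with more than 12 N (contact force between pick and slide above 12 N).
It fails at once if the robot touched the slide itself (contact force between any of the fingers, the arm and slide above 0.5 N).
It fails at once if the robot struck the housing (contact force between any of the fingers, the arm and housing above 20 N).
It fails at once if a bystander was moved (distance of any of jar, dish, screwdriver from where it was at the start of the episode above 0.02 m).
It also fails if it takes over 72 s, if anything falls off the work surface, if the arm or the gripper's body presses on something with over 40 N, if the wrist force passes 120 N, or if a joint passes its speed limit or range.

## Robot

A 7-joint arm with a two-finger parallel gripper is mounted at the origin on the work surface. World frame = base frame: x ahead of the robot, y to its left, z up, the work surface at z = 0. Lengths are in m, angles in rad, forces in N, time in s.
With the tool pointing down it reaches from about 0.425 to 0.875 m from the base axis. Payload 4.7 kg.
Tool frame: the origin (TCP) lies between the finger pads; the fingertips stand 14 mm ahead of it and the grasp point (between the pads) lies 5 mm behind it; z points along the fingers, y is the line along which they close (so a half turn about z gives the same grasp; the last joint's range is limited). The gripper opens to 87 mm and grips with 3 to 60 N. Pads are 19 mm wide; open, the fingers measure 117 mm over their backs; the gripper's body (75 mm by 190 mm) begins 51 mm behind the grasp point.
Start: joints at [1.293, 0.321, -0.07, 1.45, 0.023, 1.371, -0.057], TCP at [0.187, -0.623, 0.237] pointing down, gripper open.
Joint ranges: [-2.86, 2.86], [-0.3, 2.09], [-1.38, 1.24], [0.06, 2.45], [-1.56, 4.7], [0.09, 2.05], [-2.69, 2.69]. Speed limits (rad/s): [2.57, 2.57, 3.14, 3.14, 3.14, 3.14, 3.14].

## Interface

Orientations are given as a rotation vector (axis times angle).
In Python, from bench import ctrl gives the robot as it stands.
- The arm moves only by the shell command python3 -m inch 'ROWS' [OPENING] [FORCE]. ROWS is JSON, a list of rows, each a list of 6 numbers: the shift along the world's x, y, z in mm, then the turn, a rotation vector about the world's x, y, z in degrees. In form: [[tx, ty, tz, rx, ry, rz], ...]. A call has 1 to 20 rows; each row is the pose to reach, as a shift and turn from the pose commanded when the call began; what a row does not reach only later rows make up. A row lasts 1/8 s, in which the tool goes at most 62.5 mm and 10.7 degrees, less where a joint would pass 70% of its speed; a pose out of reach is approached as far as the arm can. A call with a gripper value outside its range is refused whole. OPENING is the finger opening in mm, from 0 to 87, set as the call begins (- or left out, the last holds). The fingers move at their own pace and stop on an object; FORCE is the grip in N (left out, the last holds). Time passes only in rows, so rows that repeat a pose let the fingers close. It gives the time, the measured TCP pose, the force, the opening and the grip force at its end, in the units of the state.
- ctrl.get_state(): the state, without advancing time (a new reading comes with each control period).
- ctrl.get_image(name): name is "scene" or "top"; returns (picture, depth): 420x560x3 uint8, red, green, blue; 420x560 float32, m along the optical axis (not along the pixel's ray), 0 where there is no reading.
- ctrl.camera_params(name): a dict with "mtx" (3x3 intrinsics, pixels), "T" (4x4, takes a point from camera to world coordinates). Camera axes: x right, y down, z forward; pixel columns grow to the right and rows downward; lengths in m; the calibration is good to about 2 mm. A picture is of the moment at which its call begins. camera_params takes no time and is no camera call.
- ctrl.close_job(): hands the job in; it is judged then, once.
The state is a dict: "time": time; "joint_positions": joint angles; "qd": joint speeds; "joint_torque": joint torques, N m; "position": TCP position; "tool_rot": TCP orientation; "ft_force": force on the tool from outside, world axes, zero at the start; "torque": the same for the moment, N m; "grip_width": opening from 0.0 (shut) to 1.0 (fully open); "grip_force": force on a finger pad.
Only numpy, scipy, OpenCV 4.12 (cv2) and the standard library are available. Lean on these libraries where they do the work, as an engineer would, in place of code of your own. Each camera call takes 0.05 s, during which the arm holds its last target. There are 200 camera calls.

## Working session

There is one attempt and no reset: what is moved stays moved. The work goes in short steps, Python scripts to look and compute and a shell command to move; the robot and the scene stay as the last step left them, time stands still between calls to the robot, and variables do not carry over. Pictures are saved under pics/ and viewed, at most 10 in all, crops included, and the job is handed in when it is done.

```bash
ls; mkdir -p pics; python3 - <<'E'
from bench import ctrl
import cv2,numpy as np
for n in("scene","top"):
    im,d=ctrl.get_image(n); cv2.imwrite(f"pics/{n}0.png",im[:,:,::-1]); np.savez(f"{n}0.npz",im=im,d=d)
    p=ctrl.camera_params(n); print(n,np.round(p["mtx"],1).tolist(),np.round(p["T"],3).tolist())
s=ctrl.get_state();print(s)
E
```

```text
pics
scene [[417.6, 0.0, 284.2], [0.0, 417.6, 212.1], [0.0, 0.0, 1.0]] [[-0.472, 0.606, -0.64, 1.163], [0.881, 0.313, -0.354, 0.361], [-0.014, -0.731, -0.682, 0.706], [0.0, 0.0, 0.0, 1.0]]
top [[449.0, 0.0, 286.9], [0.0, 449.0, 201.7], [0.0, 0.0, 1.0]] [[0.008, -0.992, 0.129, 0.405], [-1.0, -0.007, 0.006, 0.055], [-0.005, -0.129, -0.992, 1.169], [0.0, 0.0, 0.0, 1.0]]
{'time': 0.1, 'joint_positions': array([ 1.29307493,  0.32172674, -0.07008248,  1.45153413,  0.022595  ,
        1.37082663, -0.05690931]), 'qd': array([-0.00075663, -0.00132895, -0.00282818, -0.00276429,  0.00092686,
       -0.00181325, -0.00017335]), 'joint_torque': array([ 2.63030834e-04, -4.92570055e+01, -4.05770503e-01, -3.13398135e+01,
       -6.42803684e-02,  3.94310360e-02,  5.32513332e-05]), 'position': array([ 0.18682183, -0.62207966,  0.23559471]), 'tool_rot': array([-3.10654956e+00, -4.56547017e-01,  5.29201865e-04]), 'ft_force': array([-0.74437607, -0.16889556,  0.04915263]), 'torque': array([ 0.05236271, -0.01624087, -0.00541771]), 'grip_force': 0.0, 'grip_width': 1.0017923919883194}
```

View pics/scene0.png

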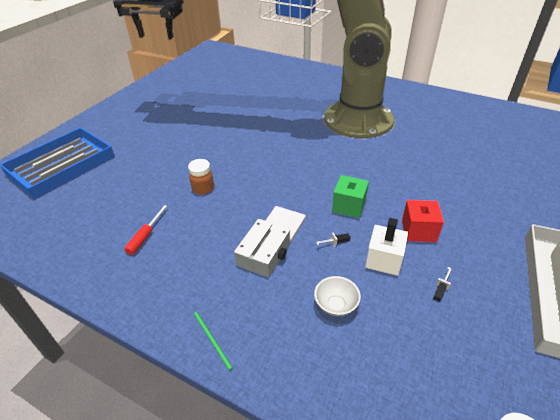

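View pics/top0.png

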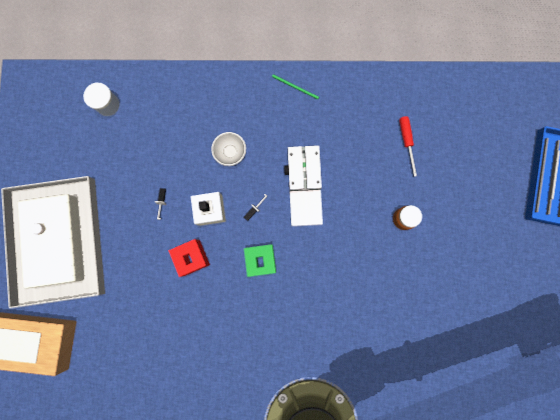

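The top view shows the housing around (305,185) with its mouth at (305,190) facing the robot. The white stand holding the pick is at (207,208). Jar is at (410,217), dish at (228,149) and screwdriver at (408,145). Next I'll measure.

```bash
cat >h.py <<'E'
from bench import ctrl
import cv2,numpy as np
from scipy.spatial.transform import Rotation as R
def cloud(n,im=None,d=None):
    if d is None: im,d=ctrl.get_image(n)
    p=ctrl.camera_params(n);K=p["mtx"];T=p["T"]
    v,u=np.mgrid[:d.shape[0],:d.shape[1]]
    c=np.stack([(u-K[0,2])/K[0,0]*d,(v-K[1,2])/K[1,1]*d,d],-1)
    return im,c@T[:3,:3].T+T[:3,3]
def plane(n,px,z):
    p=ctrl.camera_params(n);K=p["mtx"];T=p["T"];px=np.atleast_2d(px).astype(float)
    r=np.c_[(px-K[:2,2])/[K[0,0],K[1,1]],np.ones(len(px))]@T[:3,:3].T
    return T[:3,3]+r*((z-T[2,3])/r[:,2])[:,None]
def rect(n,mask,z):
    "min-area rectangle of the biggest blob, in world mm on plane z"
    c=max(cv2.findContours(mask.astype(np.uint8),0,1)[0],key=cv2.contourArea)[:,0]
    w=plane(n,c,z)[:,:2]*1000
    return cv2.minAreaRect(w.astype(np.float32)),len(c)
E
python3 - <<'E'
from h import *
for n in("top","scene"):
    f=np.load(f"{n}0.npz");im,P=cloud(n,f["im"],f["d"]);z=P[...,2];x=P[...,0];y=P[...,1]
    hsv=cv2.cvtColor(im,cv2.COLOR_RGB2HSV)
    st=(abs(z-.064)<.006)&(hsv[...,1]<60)&(hsv[...,2]>120)
    def box(x0,x1,y0,y1):return (x>x0)&(x<x1)&(y>y0)&(y<y1)
    # rough centres from top view
    if n=="top":
        s=plane("top",[[207,208],[305,167],[305,208],[261,208],[161,203],[187,258],[260,261],[410,217],[228,149]],.05);print(np.round(s,3).tolist())
    S=s[0];H=s[1];A=s[2]
    near=lambda c,r:(np.hypot(x-c[0],y-c[1])<r)
    for nm,m,zz in(("stand",near(S,.06)&(abs(z-.064)<.008),.064),("handle",near(S,.06)&(z>.105)&(z<.13),.118),
      ("top",near(H,.09)&(abs(z-.046)<.007),.046),("apron",near(A,.08)&(abs(z-.010)<.005)&(hsv[...,1]<70)&(hsv[...,2]>100),.010)):
        print(n,nm,m.sum(),np.round(np.median(P[m],0)*1000,1),rect(n,m,zz))
    if n=="top":
        m=near(S,.05);print("z max",np.sort(z[m])[-5:])
E
```

```text
[[0.533, 0.263, 0.05], [0.64, 0.017, 0.05], [0.535, 0.017, 0.05], [0.534, 0.128, 0.05], [0.545, 0.38, 0.05], [0.408, 0.309, 0.05], [0.402, 0.128, 0.05], [0.514, -0.245, 0.05], [0.685, 0.214, 0.05]]
top stand 703 [531.3 259.8  64.4] (((533.1913452148438, 263.6661682128906), (71.27420043945312, 71.03302001953125), 9.252269744873047), 109)
top handle 74 [532.5 262.8 117.7] (((532.6448974609375, 262.8040771484375), (19.439708709716797, 18.930438995361328), 1.7718181610107422), 29)
top top 1198 [640.9  22.5  46.1] (((640.8984375, 20.75191879272461), (111.41089630126953, 79.78772735595703), 3.203690767288208), 218)
top apron 1064 [542.4  15.8  10.1] (((542.2033081054688, 15.223447799682617), (91.23403930664062, 79.95917510986328), 3.1408305168151855), 127)
z max [0.12046718 0.12063668 0.12066595 0.1216589  0.12400304]
scene stand 800 [545.7 267.5  64.5] (((537.8160400390625, 263.11749267578125), (78.54438018798828, 69.80751037597656), 9.014723777770996), 140)
scene handle 101 [541.3 263.5 117.5] (((541.5040893554688, 263.62213134765625), (33.18657684326172, 17.47430419921875), 9.510908126831055), 34)
scene top 1384 [648.5  23.8  46.3] (((644.723388671875, 20.749359130859375), (115.56986236572266, 82.90181732177734), 3.1500425338745117), 198)
scene apron 629 [529.9  16.4  10.5] (((546.4161376953125, 14.777326583862305), (99.93561553955078, 82.34557342529297), 3.2456727027893066), 117)
```

```bash
python3 - <<'E'
from h import *
a=cv2.imread("pics/top0.png")[130:235,180:340];b=cv2.imread("pics/scene0.png")[195:280,220:430]
a=cv2.resize(a,None,fx=3.5,fy=3.5,interpolation=2);b=cv2.resize(b,None,fx=2.6,fy=2.6,interpolation=2)
o=np.zeros((600,600,3),np.uint8);o[:a.shape[0],:a.shape[1]]=a;o[370:370+b.shape[0],:b.shape[1]]=b
cv2.imwrite("pics/c1.png",o)
E
```

```text
(no output)
```

View pics/c1.png

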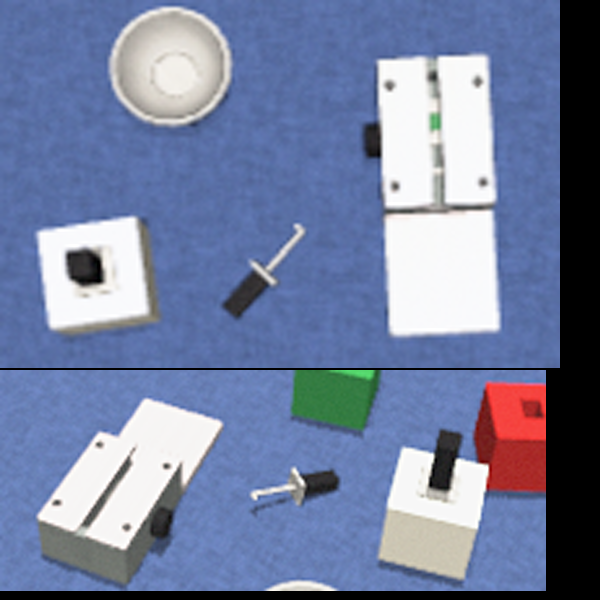

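The crop confirms the pick stands upright in the white stand, its flange on top. The housing's slit shows a green lens near crop (435,121), with the window below it. Now the slit profile and the tool yaw.

```bash
cat >>h.py <<'E'
YAW=np.deg2rad(3.18);M0=np.array([586.5,17.7])
HX=np.array([np.cos(YAW),np.sin(YAW)]);HY=np.array([-HX[1],HX[0]])
E
python3 - <<'E'
from h import *
s=ctrl.get_state();print(np.round(R.from_rotvec(s["tool_rot"]).as_matrix(),3).tolist())
f=np.load("top0.npz");im=f["im"];d=f["d"];p=ctrl.camera_params("top")
_,P=cloud("top",im,d)
v,u=np.where((P[...,0]>.55)&(P[...,0]<.70)&(abs(P[...,1]-.02)<.03))
Q=P[v,u]*1000;hx=(Q[:,:2]-M0)@HX;hy=(Q[:,:2]-M0)@HY
for r in range(145,196):
    row=[f"{c}:{P[r,c,2]*1000:.0f}/{im[r,c].tolist()}" for c in range(302,308)]
    print(r,round(float((P[r,304,:2]*1000-M0)@HX)),*row)
E
```

```text
[[0.958, 0.288, -0.001], [0.288, -0.958, 0.002], [-0.0, -0.002, -1.0]]
145 122 302:-0/[92, 113, 169] 303:-2/[90, 112, 164] 304:5/[84, 105, 156] 305:0/[87, 109, 162] 306:-3/[89, 111, 165] 307:3/[88, 109, 163]
146 110 302:44/[139, 152, 177] 303:41/[128, 141, 171] 304:43/[113, 125, 149] 305:48/[210, 213, 221] 306:46/[239, 240, 243] 307:48/[239, 240, 242]
147 107 302:44/[179, 184, 183] 303:41/[171, 179, 177] 304:44/[165, 174, 170] 305:43/[233, 233, 234] 306:48/[249, 249, 249] 307:43/[249, 249, 248]
148 105 302:42/[174, 178, 171] 303:44/[176, 182, 176] 304:40/[179, 185, 178] 305:47/[235, 236, 237] 306:46/[249, 249, 249] 307:43/[249, 249, 248]
149 102 302:43/[188, 190, 184] 303:43/[177, 186, 177] 304:42/[176, 183, 175] 305:50/[234, 235, 236] 306:47/[250, 250, 250] 307:48/[250, 250, 249]
150 101 302:42/[166, 166, 162] 303:40/[123, 126, 122] 304:38/[119, 123, 119] 305:44/[227, 228, 228] 306:46/[249, 250, 249] 307:45/[249, 250, 249]
151 100 302:34/[135, 131, 129] 303:30/[77, 81, 77] 304:28/[73, 77, 75] 305:47/[224, 226, 226] 306:41/[249, 249, 250] 307:44/[249, 250, 249]
152 100 302:18/[129, 1
[... 5617 characters left out ...]
:12/[238, 234, 233] 303:9/[240, 240, 241] 304:11/[240, 240, 241] 305:7/[240, 235, 236] 306:15/[237, 229, 227] 307:10/[235, 225, 224]
192 -5 302:9/[249, 250, 249] 303:9/[250, 250, 250] 304:9/[249, 249, 250] 305:11/[250, 249, 250] 306:13/[249, 248, 249] 307:3/[248, 248, 247]
193 -7 302:6/[249, 250, 250] 303:11/[249, 249, 249] 304:5/[249, 249, 249] 305:10/[250, 250, 251] 306:6/[249, 250, 250] 307:7/[249, 249, 250]
194 -10 302:11/[249, 249, 249] 303:9/[249, 250, 249] 304:12/[250, 250, 250] 305:9/[250, 250, 251] 306:9/[250, 250, 251] 307:8/[250, 250, 250]
195 -13 302:10/[249, 249, 249] 303:8/[250, 250, 249] 304:11/[249, 249, 250] 305:9/[249, 250, 251] 306:12/[250, 250, 251] 307:10/[250, 250, 250]
```

```bash
python3 -m inch '[[60,50,0,0,0,0],[100,100,0,0,0,-2],[150,150,0,0,0,-4],[200,200,0,0,0,-7.5],[230,250,0,0,0,-7.5],[260,300,0,0,0,-7.5],[285,350,0,0,0,-7.5],[300,400,0,0,0,-7.5],[315,450,0,0,0,-7.5],[330,510,0,0,0,-7.5],[340,570,0,0,0,-7.5],[346,630,0,0,0,-7.5],[346,690,0,0,0,-7.5],[346,750,0,0,0,-7.5],[346,810,0,0,0,-7.5],[346,860,0,0,0,-7.5],[346,885,0,0,0,-7.5],[346,885,0,0,0,-7.5]]' 60 30
```

```text
time: 2.35
position: [0.5316, 0.265, 0.2361]
tool_rot: [-3.13, -0.26, 0.002]
ft_force: [0.3, -0.5, -0.6]
grip_width: 0.687
grip_force: 0.0
```

```bash
python3 -m inch '[[1,-2,-40,0,0,0],[1,-2,-80,0,0,0],[1,-2,-110,0,0,0],[1,-2,-130,0,0,0],[1,-2,-142,0,0,0],[1,-2,-147,0,0,0],[1,-2,-147,0,0,0],[1,-2,-147,0,0,0]]' 60 30 && python3 -m inch '[[0,0,0,0,0,0],[0,0,0,0,0,0],[0,0,0,0,0,0],[0,0,0,0,0,0],[0,0,0,0,0,0],[0,0,0,0,0,0],[0,0,0,0,0,0],[0,0,0,0,0,0]]' 5 30
```

```text
time: 3.35
position: [0.5346, 0.2609, 0.0906]
tool_rot: [-3.131, -0.253, -0.002]
ft_force: [0.0, -1.1, -0.1]
grip_width: 0.693
grip_force: 0.0
time: 4.35
position: [0.5339, 0.2605, 0.0896]
tool_rot: [-3.131, -0.253, 0.0]
ft_force: [0.8, 0.2, -0.8]
grip_width: 0.209
grip_force: 30.0
```

```bash
python3 -m inch '[[0,0,0,0,0,0],[0,0,3,0,0,0],[0,0,10,0,0,0],[0,0,25,0,0,0],[0,0,45,0,0,0],[0,0,70,0,0,0],[0,0,95,0,0,0],[0,0,110,0,0,0],[0,0,110,0,0,0],[0,0,110,0,0,0]]' 5 55 && python3 - <<'E'
from h import *
f=[]
for n in("scene","top"):
    im,d=ctrl.get_image(n);np.savez(f"{n}1.npz",im=im,d=d)
    p=ctrl.camera_params(n);s=ctrl.get_state()["position"];c=np.linalg.inv(p["T"])@np.r_[s-[0,0,.05],1];px=p["mtx"]@c[:3]/c[2];print(n,px)
    u,v=px[:2].astype(int);a=im[max(v-50,0):v+50,max(u-60,0):u+60];f.append(cv2.resize(a,(480,400) ,interpolation=2)[:290] if 0 else cv2.resize(a,(360,300),interpolation=2))
cv2.imwrite("pics/c2.png",np.hstack(f)[:,:,::-1])
E
```

```text
time: 5.6
position: [0.5336, 0.2601, 0.1988]
tool_rot: [3.131, 0.252, -0.002]
ft_force: [-0.5, 1.0, -2.0]
grip_width: 0.202
grip_force: 55.0
scene [394.19463342 209.68417583   1.        ]
top [200.64887629 203.04734958   1.        ]
```

View pics/c2.png

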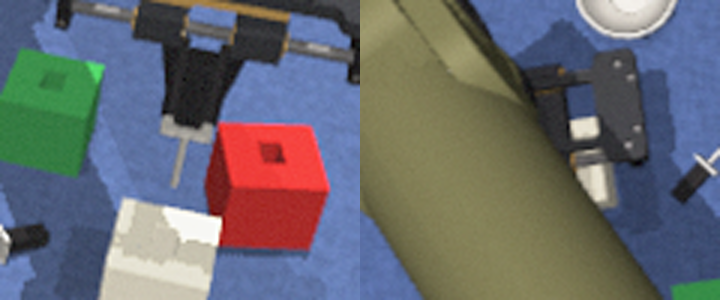

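The left half (scene view) shows the pick lifted clear, its shank running down to about crop (176,185). The toe isn't resolved. Next I'll use the depth cloud and the stand's hole to tell its direction.

```bash
python3 - <<'E'
from h import *
s=ctrl.get_state();p0=s["position"]*1000;Rm=R.from_rotvec(s["tool_rot"]).as_matrix()
f=np.load("scene1.npz");im,P=cloud("scene",f["im"],f["d"]);P=P*1000
ax=np.array([np.cos(np.deg2rad(9.2)),np.sin(np.deg2rad(9.2))]);ay=np.array([-ax[1],ax[0]])
D=P[...,:2]-p0[:2];lx=D@ax;ly=D@ay;z=P[...,2]
print("foot should be z",p0[2]+5-85)
for z0 in range(110,200,5):
    m=(abs(lx)<25)&(abs(ly)<25)&(abs(z-z0-2.5)<2.5)
    if m.sum():print(z0,m.sum(),"lx",np.percentile(lx[m],[5,50,95]).round(1),"ly",np.percentile(ly[m],[5,50,95]).round(1))
D=P[...,:2]-np.array([533.2,263.5]);lx=D@ax;ly=D@ay
m=(abs(lx)<30)&(abs(ly)<30)&(z<58)&(z>0)
print("hole",m.sum(),np.median(lx[m]),np.median(ly[m]),np.ptp(lx[m]))
for r in range(235,272):
    c=range(375,402)
    print(r,*[f"{im[r,k].mean():3.0f}" for k in c])
for r in range(190,240):
    print(r,*[f"{im[r,k].mean():3.0f}" for k in range(384,406)])
E
```

```text
foot should be z 118.44231371627737
115 1 lx [-0.2 -0.2 -0.2] ly [-1.7 -1.7 -1.7]
120 5 lx [0.4 2.6 4.6] ly [-1.9  0.2  1.8]
125 4 lx [2.1 3.2 3.6] ly [-0.6  0.5  1.6]
130 5 lx [0.6 2.5 3.2] ly [-1.8 -1.1  2. ]
135 6 lx [0.6 2.6 4.9] ly [-1.8  0.2  1.7]
140 3 lx [2.2 2.6 4. ] ly [-0.7  0.6  0.9]
145 6 lx [0.7 2.5 3.8] ly [-2.  -0.6  2.3]
150 3 lx [2.  2.8 3.7] ly [-0.6 -0.3  1. ]
155 6 lx [1.3 2.9 3.1] ly [-1.8 -0.4  1.8]
160 2 lx [1.6 1.9 2.3] ly [0.  0.8 1.7]
170 4 lx [14.3 15.4 16.4] ly [-10.9  -3.4   1. ]
175 87 lx [ 4.  12.8 18. ] ly [-14.3  -0.3  14.3]
180 20 lx [ 8.4 10.2 12.7] ly [-8.3  1.7  7.3]
185 41 lx [ 8.7 10.6 12.2] ly [-14.8   0.2  15.6]
190 37 lx [ 9.7 11.2 13. ] ly [-15.8  -0.2  16.2]
195 46 lx [ 8.6 10.7 12.3] ly [-14.4   2.4  15.5]
hole 53 -15.743568286388102 -1.0279700738431374 6.026639790589831
235 225 216 186 192 188 188 191 189 193 188 191 192 190 193 195 196 194 213 241 245 246 246 246 246 246 246 246
236 214 206 188 192 191 191 191 189 188 187 195 190 189 189 192 190 190 185 216 245 246 246 246 246 246 246 246
237 188 189 190 188 189 188 191 189 191 192 194 
[... 7771 characters left out ...]
 246 246 246 246 246 246 246 246 246 247 248 249 251 251
233 186 190 203 197 194 189 228 248 247 246 246 246 246 246 246 246 246 246 246 246 246 248
234 188 188 204 200 200 197 220 245 245 247 246 246 246 246 245 246 246 246 246 246 246 247
235 188 191 192 190 193 195 196 194 213 241 245 246 246 246 246 246 246 246 246 246 246 247
236 187 195 190 189 189 192 190 190 185 216 245 246 246 246 246 246 246 246 246 246 246 248
237 192 194 193 191 190 191 188 192 189 214 245 248 247 247 247 247 246 246 246 246 246 248
238 184 195 190 194 188 189 192 190 188 174 229 249 242 242 243 242 245 248 247 247 247 250
239 183 190 191 191 189 189 192 190 181 171 218 236 182 185 184 186 216 244 243 242 246 252
```

The shank is vertical and centred under the TCP: its surface is 2.6 mm in front of the axis. Nothing protrudes toward +x, and the stand's hole extends to −x, so the toe points toward −x at yaw 9.2°. Now moving over the slot.

```bash
python3 -m inch '[[5,-15,0,0,0,0],[15,-40,0,0,0,-1],[28,-70,0,0,0,-2],[40,-100,0,0,0,-3],[53,-130,0,0,0,-4],[65,-160,0,0,0,-5],[77,-190,0,0,0,-6],[88,-215,0,0,0,-6],[95,-233,0,0,0,-6],[98,-240,0,0,0,-6],[98,-240,0,0,0,-6],[98,-240,-15,0,0,-6],[98,-240,-35,0,0,-6],[98,-240,-50,0,0,-6],[98,-240,-56,0,0,-6],[98,-240,-56,0,0,-6],[98,-240,-56,0,0,-6]]' && python3 - <<'E'
from h import *
s=ctrl.get_state();p0=s["position"]*1000;print(p0,(p0[:2]-M0)@HX,(p0[:2]-M0)@HY,R.from_rotvec(s["tool_rot"]).as_matrix().round(3).tolist())
for n in("scene","top"):
    im,d=ctrl.get_image(n);np.savez(f"{n}2.npz",im=im,d=d);cv2.imwrite(f"pics/{n}2.png",im[:,:,::-1])
f=np.load("scene2.npz");im,P=cloud("scene",f["im"],f["d"]);P=P*1000
D=P[...,:2]-p0[:2];lx=D@HX;ly=D@HY;z=P[...,2]
for z0 in range(50,120,6):
    m=(abs(lx)<20)&(abs(ly)<20)&(abs(z-z0-3)<3)
    if m.sum():print(z0,m.sum(),"lx",np.percentile(lx[m],[5,50,95]).round(1),"ly",np.percentile(ly[m],[5,50,95]).round(1))
# slit in scene: pixels near the slit below plate level
hx=(P[...,:2]-M0)@HX;hy=(P[...,:2]-M0)@HY
m=(hx>10)&(hx<95)&(abs(hy)<12)&(z<40)&(z>5)
print(m.sum(),np.percentile(hy[m],[5,50,95]))
a=cv2.resize(im[170:290,210:330],(600,600),interpolation=2);cv2.imwrite("pics/c3.png",a[:,:,::-1])
E
```

```text
time: 7.82
position: [0.6325, 0.0206, 0.1442]
tool_rot: [3.14, 0.088, 0.002]
ft_force: [0.8, -0.5, -0.2]
grip_width: 0.205
grip_force: 55.0
[632.45007886  20.5604799  144.22664126] 46.03800375277275 0.3070874942468782 [[0.998, 0.056, 0.001], [0.056, -0.998, 0.0], [0.001, 0.0, -1.0]]
62 5 lx [-5.4  0.3  2.3] ly [-0.7  2.3  3. ]
68 5 lx [1.3 2.1 3.2] ly [-1.3  1.   2.6]
74 7 lx [0.7 2.  2.8] ly [-0.8  1.3  3.3]
80 3 lx [3.1 3.3 3.3] ly [0.1 2.1 2.3]
86 5 lx [0.5 2.3 3.4] ly [-1.   0.2  1.9]
92 3 lx [1.6 2.7 3.7] ly [0.9 1.7 2.5]
98 4 lx [1.6 2.2 3. ] ly [0.2 1.4 2.6]
104 1 lx [3.4 3.4 3.4] ly [1.1 1.1 1.1]
116 22 lx [-6.  13.4 16.8] ly [-14.5   2.6  16.1]
47 [-11.91996764 -10.90652535  -6.43218034]
```

View pics/c3.png

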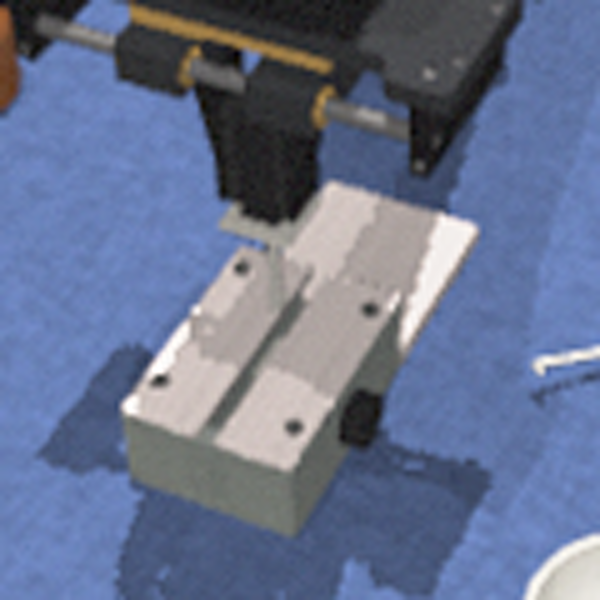

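The crop shows the shank tip over the slit at about crop (280,300), with the slit running from (310,270) to (210,430). Next I'll compare slit and shank laterally within the same picture.

```bash
cat >>h.py <<'E'
def proj(n,w):
    p=ctrl.camera_params(n);w=np.atleast_2d(w)/1000.;c=np.c_[w,np.ones(len(w))]@np.linalg.inv(p["T"]).T
    q=c[:,:3]@p["mtx"].T;return q[:,:2]/q[:,2:]
def hw(hx,hy,z):
    hx,hy=np.broadcast_arrays(hx,hy);xy=M0+np.multiply.outer(hx,HX)+np.multiply.outer(hy,HY);return np.c_[xy,np.full(len(xy),z)]
def samp(im,uv):
    return cv2.remap(im.astype(np.float32),uv[:,0].astype(np.float32)[None],uv[:,1].astype(np.float32)[None],1)[0]
E
python3 - <<'E'
from h import *
s=ctrl.get_state();p0=s["position"]*1000
hy=np.arange(-10,10.1,.5)
def show(t,g):print(t,*[f"{k:.0f}" for k in g])
show("hy",hy*10)
for f,n,xs in(("scene0","scene",(55,65,75,85)),("scene2","scene",(65,80,90)),("top0","top",(15,45,65))):
    g=np.load(f+".npz")["im"].mean(2)
    for x in xs: show(f"{f} {x}",samp(g,proj(n,hw(np.full(len(hy),x),hy,46))))
g=np.load("scene2.npz")["im"].astype(float)
tx=(p0[:2]-M0)@HX;ty=(p0[:2]-M0)@HY
for dz in(-72,-65,-58,-50,-42,-35):
    uv=proj("scene",hw(np.full(len(hy),tx),ty+hy,p0[2]+dz));show(f"shank {dz} R-B",samp(g[...,0]-g[...,2],uv))
    show("     lum",samp(g.mean(2),uv))
E
```

```text
hy -100 -95 -90 -85 -80 -75 -70 -65 -60 -55 -50 -45 -40 -35 -30 -25 -20 -15 -10 -5 0 5 10 15 20 25 30 35 40 45 50 55 60 65 70 75 80 85 90 95 100
scene0 55 249 249 249 245 226 204 183 158 138 121 109 99 91 90 95 100 106 111 123 144 161 180 198 213 224 232 241 247 248 248 247 247 246 246 246 246 245 245 246 246 246
scene0 65 248 247 246 243 227 206 180 155 132 117 108 101 96 94 99 105 112 120 130 147 162 180 198 213 223 231 239 245 248 248 247 247 246 246 246 246 246 246 246 246 246
scene0 75 248 247 243 238 232 209 181 157 130 102 96 92 88 87 87 87 90 93 97 109 132 152 176 202 218 228 237 243 249 249 248 247 247 246 246 246 246 246 245 245 246
scene0 85 249 246 239 230 220 207 180 158 134 111 91 89 88 87 87 88 91 96 102 109 124 147 169 193 219 233 239 243 247 249 249 248 247 246 246 245 245 245 245 245 246
scene2 65 165 164 163 161 154 145 134 124 115 107 102 99 97 97 102 108 114 121 128 137 144 152 161 167 173 179 185 192 197 198 200 200 199 198 198 197 196 196 196 195 195
scene2 80 200 195 189 182 174 164 145 129 112 96 90 89 89 89 90 90 91 93 94 96 106 118 129 143 156 165 175 183 1
[... 1815 characters left out ...]
 153 153 151 149 148 146 146 148 150 152 154 157 159 162 164 167 167 167 167 167 168 168 168 167
shank -42 R-B -39 -43 -46 -50 -56 -55 -51 -48 -42 -35 -29 -21 -14 -6 1 3 4 6 9 11 9 8 7 5 4 4 3 2 2 5 7 11 14 16 17 17 17 17 17 17 16
     lum 134 136 139 143 146 148 146 145 144 142 139 136 133 130 127 132 138 143 151 155 152 149 147 144 146 148 151 154 157 165 171 180 189 196 197 199 201 203 201 199 198
shank -35 R-B 9 9 10 10 11 11 11 11 11 11 10 10 11 11 12 12 11 10 9 8 9 9 9 10 10 10 10 10 10 10 9 9 8 8 8 9 10 11 11 12 13
     lum 153 153 155 156 157 159 158 157 157 156 155 154 154 154 156 156 156 155 155 155 155 156 156 157 157 157 156 155 155 154 153 152 152 151 152 152 154 155 157 164 172
```

```bash
python3 - <<'E'
from h import *
hy=np.arange(-60,60.1,.25)
def edges(f,n,hx,z=46,lo=-50,hi=50):
    g=np.load(f+".npz")["im"][...,0].astype(float)
    v=samp(g,proj(n,hw(np.full(len(hy),hx),hy,z)));d=np.gradient(cv2.GaussianBlur(v[None],(1,9),1)[0] if 0 else v)
    def cen(a,b,sg):
        m=(hy>=a)&(hy<=b);w=np.maximum(sg*d,0)*m;return round(float((w*hy).sum()/w.sum()),1)
    return "outer",cen(-46,-34,1),cen(34,46,-1),"slit",cen(-10,-2,-1),cen(-1,6,1)
for f,n in(("scene0","scene"),("scene2","scene"),("top0","top")):
    for x in(12,22,32,45,65,75,85,92):print(f,x,edges(f,n,x))
# row-wise along x: outer ends
hx=np.arange(90,130,.25)
for f,n in(("scene0","scene"),("top0","top")):
    g=np.load(f+".npz")["im"][...,0].astype(float)
    for y in(-25,25):
        v=samp(g,proj(n,hw(hx,np.full(len(hx),y),46)));d=np.maximum(-np.gradient(v),0);print(f,y,"far end",(d*hx).sum()/d.sum())
E
```

```text
scene0 12 ('outer', -42.4, 37.5, 'slit', -7.2, 3.3)
scene0 22 ('outer', -43.6, 38.0, 'slit', -6.6, 0.4)
scene0 32 ('outer', -43.7, 38.2, 'slit', -6.6, 1.0)
scene0 45 ('outer', -43.8, 37.9, 'slit', -6.5, 0.8)
scene0 65 ('outer', -43.7, 38.8, 'slit', -6.6, 0.7)
scene0 75 ('outer', -43.7, 39.1, 'slit', -6.6, 0.9)
scene0 85 ('outer', -42.6, 38.8, 'slit', -6.7, 1.0)
scene0 92 ('outer', -41.8, 38.0, 'slit', -6.8, 1.0)
scene2 12 ('outer', -42.0, 38.3, 'slit', -7.7, 1.0)
scene2 22 ('outer', -42.5, 38.0, 'slit', -6.2, 1.3)
scene2 32 ('outer', -43.0, 38.1, 'slit', -6.6, 1.7)
scene2 45 ('outer', -43.7, 38.1, 'slit', -6.8, 1.2)
scene2 65 ('outer', -43.6, 40.0, 'slit', -6.7, 1.3)
scene2 75 ('outer', -43.7, 39.4, 'slit', -6.8, 1.6)
scene2 85 ('outer', -43.5, 38.5, 'slit', -7.0, 1.8)
scene2 92 ('outer', -42.2, 37.6, 'slit', -6.9, 1.7)
top0 12 ('outer', -41.9, 39.7, 'slit', -5.5, 3.2)
top0 22 ('outer', -41.3, 39.4, 'slit', -6.1, 3.1)
top0 32 ('outer', -40.8, 39.5, 'slit', -6.2, 1.9)
top0 45 ('outer', -41.6, 39.1, 'slit', -5.9, 2.4)
top0 65 ('outer', -41.5, 39.2, 'slit', -5.6, 3.2)
top0 75 ('outer', -41.3, 39.5, 'slit', -6.6, 1.8)
top0 85 ('outer', -41.4, 39.5, 'slit', -5.5, 1.8)
top0 92 ('outer', -42.0, 39.4, 'slit', -5.0, 2.6)
scene0 -25 far end 111.33577192275524
scene0 25 far end 111.78085097646306
top0 -25 far end 109.86158050178797
top0 25 far end 109.97924063541308
```

```bash
python3 -m inch '[[-0.5,-1.2,-4,0,0,0],[-1,-2.5,-8,0,0,0],[-1,-2.5,-12,0,0,0],[-1,-2.5,-12,0,0,0],[-1,-2.5,-12,0,0,0]]' && python3 - <<'E'
from h import *
s=ctrl.get_state();p0=s["position"]*1000;tx=(p0[:2]-M0)@HX;ty=(p0[:2]-M0)@HY;print(p0,tx,ty)
for n in("scene","top"):
    im,d=ctrl.get_image(n);np.savez(f"{n}3.npz",im=im,d=d)
im=np.load("scene3.npz")["im"]
a=cv2.resize(im[200:260,240:310],(700,600),interpolation=cv2.INTER_CUBIC)
for z in(46,):
    q=proj("scene",hw(np.array([tx,tx,tx,tx-9]),np.array([ty-2.5,ty,ty+2.5,ty]),p0[2]-80));print(((q-[240,200])*10).round())
cv2.imwrite("pics/c4.png",a[:,:,::-1])
g=im.astype(float);hy=np.arange(-10,10.1,.5)
for dz in(-78,-74,-70,-66,-62,-58,-54,-50,-46):
    uv=proj("scene",hw(np.full(len(hy),tx),ty+hy,p0[2]+dz));print(dz,*[f"{k:.0f}" for k in samp(g.mean(2),uv)])
E
```

```text
time: 8.55
position: [0.631, 0.018, 0.1316]
tool_rot: [3.14, 0.088, -0.0]
ft_force: [0.2, 0.5, -1.3]
grip_width: 0.203
grip_force: 55.0
[631.01453202  18.02248708 131.59344331] 44.46387736345461 -2.147363236778947
[[237. 345.]
 [247. 349.]
 [258. 352.]
 [266. 322.]]
-78 164 165 166 167 167 167 167 167 166 165 165 164 163 161 159 157 156 154 151 148 146 143 137 128 119 111 102 97 94 94 95 97 105 116 127 136 146 151 156 160 164
-74 165 166 167 167 167 167 168 167 167 166 165 164 164 161 159 156 154 151 151 151 151 151 151 148 145 141 137 131 123 114 106 98 93 94 96 99 103 113 124 135 146
-70 166 165 164 163 163 163 162 162 162 160 158 157 155 155 155 155 154 154 153 152 151 150 150 147 143 139 135 132 127 123 118 112 107 103 99 96 91 90 95 101 108
-66 168 168 167 167 166 164 162 160 159 157 155 152 150 148 149 150 151 152 152 152 151 150 149 147 144 141 137 133 126 119 113 108 103 100 99 96 94 92 93 94 96
-62 167 167 168 168 168 166 165 163 161 159 156 153 151 148 148 149 150 151 152 152 153 153 153 153 156 158 160 161 161 157 152 146 142 134 122 113 103 94 90 91 91
-58 167 167 167 167 167 166 165 163 162 160 157 152 149 145 141 143 146 147 149 150 150 150 150 150 151 156 160 164 168 168 168 166 165 163 157 150 142 134 125 115 107
-54 168 168 168 168 168 168 166 165 163 162 160 158 156 153 151 149 149 149 149 150 151 152 152 153 154 157 160 163 166 167 167 167 167 166 166 165 164 162 160 153 144
-50 152 158 162 165 168 170 169 167 165 163 162 159 157 155 153 151 151 151 150 150 149 149 150 150 151 153 156 160 164 168 168 167 167 165 165 166 168 169 170 170 166
-46 138 144 147 151 155 161 164 164 164 164 163 160 156 153 150 146 145 144 144 144 144 146 148 149 150 151 154 158 160 163 165 165 166 166 167 167 167 166 165 165 166
```

View pics/c4.png

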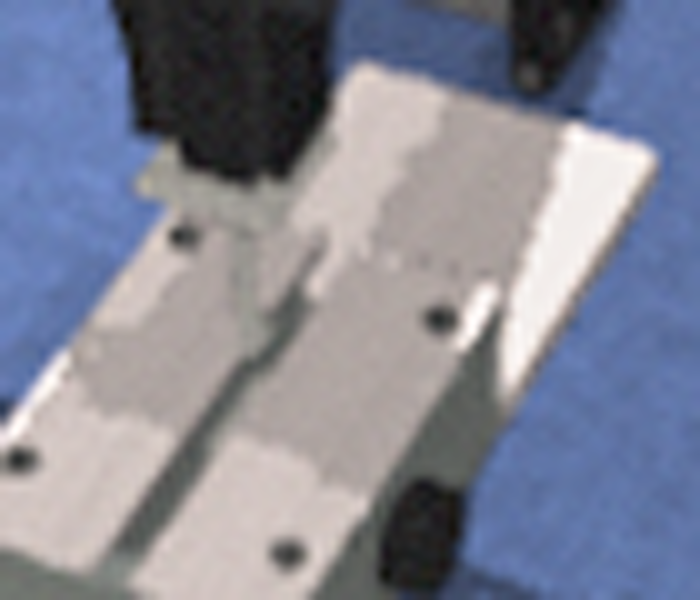

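The crop shows the foot at (250,350), about 4 mm above the plate. Projected down, it lands on the slit's centreline near (249,366). Descending by feel.

```bash
python3 -m inch '[[0,0,-2,0,0,0],[0,0,-4,0,0,0],[0,0,-6,0,0,0],[0,0,-8,0,0,0],[0,0,-10,0,0,0],[0,0,-10,0,0,0]]'; python3 -m inch '[[0,0,-3,0,0,0],[0,0,-6,0,0,0],[0,0,-9,0,0,0],[0,0,-12,0,0,0],[0,0,-12,0,0,0]]'
```

```text
time: 9.4
position: [0.6308, 0.0179, 0.1213]
tool_rot: [-3.14, -0.088, 0.001]
ft_force: [-0.6, -0.3, -0.1]
grip_width: 0.205
grip_force: 55.0
time: 10.02
position: [0.6308, 0.0179, 0.1092]
tool_rot: [3.14, 0.088, -0.001]
ft_force: [0.4, -0.4, -0.6]
grip_width: 0.2
grip_force: 55.0
```

```bash
python3 -m inch '[[0,0,-3,0,0,0],[0,0,-6,0,0,0],[0,0,-9,0,0,0],[0,0,-12,0,0,0],[0,0,-12,0,0,0]]';  python3 -m inch '[[0,0,-1,0,0,0],[0,0,-2,0,0,0],[0,0,-3,0,0,0],[0,0,-3,0,0,0]]'
```

```text
time: 10.65
position: [0.6307, 0.0179, 0.0972]
tool_rot: [3.14, 0.088, -0.001]
ft_force: [0.0, 0.3, -1.2]
grip_width: 0.203
grip_force: 55.0
time: 11.15
position: [0.6309, 0.0179, 0.0945]
tool_rot: [3.14, 0.088, -0.0]
ft_force: [-0.0, -0.6, -0.9]
grip_width: 0.203
grip_force: 55.0
```

```bash
python3 -m inch '[[-1.5,-0.1,0,0,0,0],[-3,-0.2,0,0,0,0],[-4.5,-0.25,0,0,0,0],[-6,-0.3,0,0,0,0],[-6,-0.3,0,0,0,0]]';  python3 -m inch '[[-1,-0.1,0,0,0,0],[-2,-0.1,0,0,0,0],[-3,-0.2,0,0,0,0],[-3,-0.2,0,0,0,0]]'
```

```text
time: 11.78
position: [0.6248, 0.0177, 0.0946]
tool_rot: [3.14, 0.088, -0.0]
ft_force: [0.5, 0.7, -0.6]
grip_width: 0.206
grip_force: 55.0
time: 12.28
position: [0.6219, 0.0174, 0.0946]
tool_rot: [3.14, 0.088, 0.0]
ft_force: [0.5, 0.5, -0.4]
grip_width: 0.203
grip_force: 55.0
```

```bash
python3 -m inch '[[0,0,1,0,0,0],[0,0,2,0,0,0],[0,0,3,0,0,0],[0,0,4,0,0,0],[0,0,5,0,0,0],[0,0,6,0,0,0],[0,0,6,0,0,0]]';  python3 -m inch '[[0,0,1,0,0,0],[0,0,2,0,0,0],[0,0,3,0,0,0],[0,0,4,0,0,0],[0,0,4,0,0,0]]'; python3 -m inch '[[0,0,0.5,0,0,0],[0,0,1,0,0,0],[0,0,1.5,0,0,0],[0,0,1.5,0,0,0]]'
```

```text
time: 13.15
position: [0.622, 0.0175, 0.1007]
tool_rot: [3.14, 0.088, 0.0]
ft_force: [-0.0, -0.8, -1.5]
grip_width: 0.202
grip_force: 55.0
time: 13.78
position: [0.622, 0.0174, 0.1047]
tool_rot: [3.14, 0.088, 0.0]
ft_force: [-0.3, -0.4, -1.0]
grip_width: 0.206
grip_force: 55.0
time: 14.28
position: [0.622, 0.0174, 0.1061]
tool_rot: [3.14, 0.088, -0.0]
ft_force: [-0.4, 0.7, -0.6]
grip_width: 0.202
grip_force: 55.0
```

Check that the slide is rising, by the depth in the slit if visible.

```bash
cat >ft.py <<'E'
from h import *
F=[]
for _ in range(4):
    ctrl.get_image("top");F.append(ctrl.get_state()["ft_force"])
print(np.mean(F,0).round(2))
E
python3 ft.py; python3 - <<'E'
from h import *
o=[]
for n in("scene","top"):
    im,d=ctrl.get_image(n);np.savez(f"{n}4.npz",im=im,d=d)
    q=proj(n,hw(np.array([50.]),np.array([0.]),46))[0].astype(int)
    o.append(cv2.resize(im[q[1]-30:q[1]+30,q[0]-30:q[0]+30],(380,380),interpolation=2))
cv2.imwrite("pics/c5.png",np.hstack(o)[:,:,::-1])
E
```

```text
[ 0.48 -0.27 -1.11]
```

View pics/c5.png

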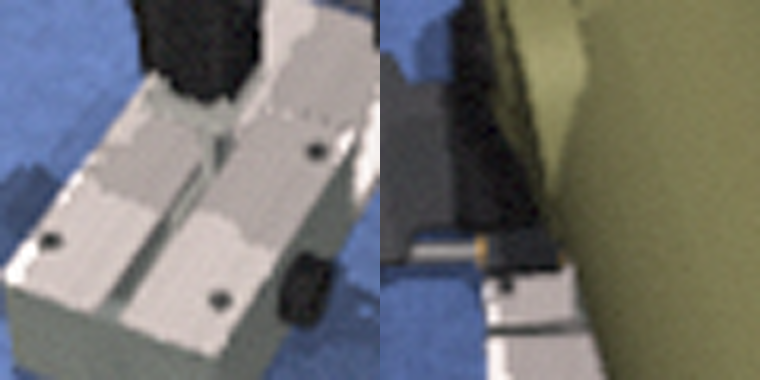

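The view shows the shank in the slit. A lighter patch at crop (185,205) may be the tilted body, but the arm hides the nose. Continuing by feel.

```bash
python3 -m inch '[[0,0,0.5,0,0,0],[0,0,1,0,0,0],[0,0,1.5,0,0,0],[0,0,1.5,0,0,0]]'; python3 ft.py;  python3 -m inch '[[0,0,0.4,0,0,0],[0,0,0.8,0,0,0],[0,0,0.8,0,0,0]]'; python3 ft.py;python3 -m inch '[[0,0,0.4,0,0,0],[0,0,0.8,0,0,0],[0,0,0.8,0,0,0]]'; python3 ft.py
```

```text
time: 15.08
position: [0.622, 0.0174, 0.1077]
tool_rot: [3.14, 0.088, 0.0]
ft_force: [-0.2, -0.8, -1.3]
grip_width: 0.202
grip_force: 55.0
[ 0.26  0.21 -1.05]
time: 15.65
position: [0.622, 0.0174, 0.1084]
tool_rot: [3.14, 0.088, -0.0]
ft_force: [0.2, -0.0, -1.3]
grip_width: 0.2
grip_force: 55.0
[-0.25 -0.01 -0.72]
time: 16.23
position: [0.622, 0.0174, 0.1093]
tool_rot: [3.14, 0.088, 0.0]
ft_force: [-0.0, 0.2, -1.2]
grip_width: 0.203
grip_force: 55.0
[ 0.02 -0.66 -0.95]
```

```bash
for i in 1 2 3; do python3 -m inch '[[0,0,0.4,0,0,0],[0,0,0.7,0,0,0],[0,0,0.7,0,0,0]]' | sed -n 2p; python3 ft.py; done
```

```text
position: [0.622, 0.0175, 0.1099]
[-0.04  0.02 -1.2 ]
position: [0.622, 0.0175, 0.1106]
[ 0.11 -0.18 -1.28]
position: [0.6219, 0.0174, 0.1111]
[ 0.32 -0.21 -3.25]
```

Contact with the strips came at TCP z ≈ 110.8 mm, a 2 N rise and right where the sill height predicts. So the slide is hooked. Dragging now.

```bash
python3 -m inch '[[0,0,-0.5,0,0,0],[-1.5,-0.1,-0.5,0,0,0],[-3,-0.2,-0.5,0,0,0],[-4.5,-0.25,-0.5,0,0,0],[-6,-0.3,-0.5,0,0,0],[-7.5,-0.4,-0.5,0,0,0],[-7.5,-0.4,-0.5,0,0,0]]'|sed -n 1,4p; python3 ft.py; python3 -m inch '[[-1.5,-0.1,0,0,0,0],[-3,-0.2,0,0,0,0],[-4.5,-0.25,0,0,0,0],[-6,-0.3,0,0,0,0],[-8,-0.4,0,0,0,0],[-10,-0.5,0,0,0,0],[-10,-0.5,0,0,0,0]]'|sed -n 1,4p; python3 ft.py
```

```text
time: 19.02
position: [0.6142, 0.017, 0.1108]
tool_rot: [3.14, 0.088, -0.001]
ft_force: [-0.3, 0.6, -1.7]
[-0.03 -0.27 -1.74]
time: 20.1
position: [0.6042, 0.0165, 0.1108]
tool_rot: [3.14, 0.088, -0.001]
ft_force: [-0.0, -0.5, -1.4]
[ 0.01 -0.29 -1.58]
```

```bash
for i in 1 2 3; do python3 -m inch '[[-1.5,-0.1,0,0,0,0],[-3,-0.15,0,0,0,0],[-4.5,-0.25,0,0,0,0],[-6,-0.35,0,0,0,0],[-6,-0.35,0,0,0,0]]'|sed -n 1,2p; python3 ft.py;done
```

```text
time: 20.92
position: [0.5983, 0.0162, 0.1108]
[ 0.19  0.01 -2.53]
time: 21.75
position: [0.5922, 0.0158, 0.1108]
[ 0.02  0.35 -1.22]
time: 22.58
position: [0.5866, 0.0155, 0.111]
[ 0.66  0.11 -0.55]
```

```bash
for i in 1 2 3; do python3 -m inch '[[-1.5,-0.1,0,0,0,0],[-3,-0.15,0,0,0,0],[-4.5,-0.25,0,0,0,0],[-6,-0.35,0,0,0,0],[-8,-0.45,0,0,0,0],[-10,-0.55,0,0,0,0],[-10,-0.55,0,0,0,0]]'|sed -n 1,2p; python3 ft.py;done; python3 - <<'E'
from h import *
o=[]
for n in("scene","top"):
    im,d=ctrl.get_image(n);np.savez(f"{n}5.npz",im=im,d=d)
    q=proj(n,hw(np.array([0.]),np.array([0.]),30))[0].astype(int)
    o.append(cv2.resize(im[q[1]-40:q[1]+40,q[0]-40:q[0]+40],(380,380),interpolation=2))
cv2.imwrite("pics/c6.png",np.hstack(o)[:,:,::-1])
E
```

```text
time: 23.65
position: [0.5762, 0.0149, 0.1107]
[ 0.16 -0.06 -1.13]
time: 24.72
position: [0.5662, 0.0144, 0.1107]
[ 0.15  0.22 -0.86]
time: 25.8
position: [0.5562, 0.0138, 0.1108]
[ 0.19  0.03 -1.29]
```

View pics/c6.png

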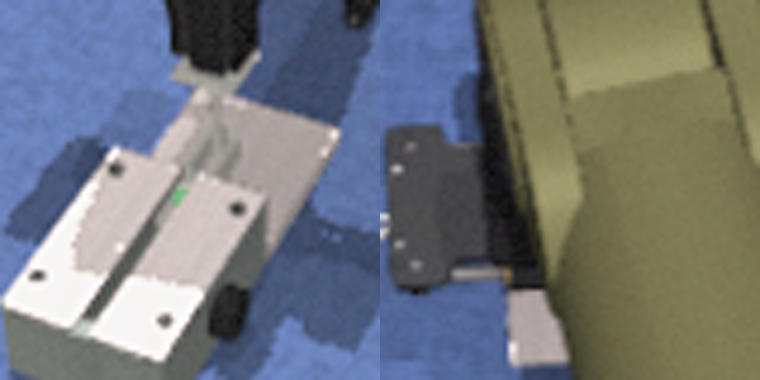

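The scene crop shows the slide's nose hanging from the hook over the apron at about (215,150), with the lens in the slit at (180,195). It's coming out well, so continue.

```bash
for i in 1 2 3; do python3 -m inch '[[-1.5,-0.1,0,0,0,0],[-3,-0.15,0,0,0,0],[-4.5,-0.25,0,0,0,0],[-6,-0.35,0,0,0,0],[-8,-0.45,0,0,0,0],[-10,-0.55,0,0,0,0],[-10,-0.55,0,0,0,0]]'|sed -n 1,2p; python3 ft.py;done; python3 -m inch '[[-2,-0.1,0,0,0,0],[-4,-0.2,0,0,0,0],[-6,-0.3,0,0,0,0],[-6,-0.3,-2,0,0,0],[-6,-0.3,-4,0,0,0],[-6,-0.3,-6,0,0,0],[-6,-0.3,-8,0,0,0],[-6,-0.3,-10,0,0,0],[-6,-0.3,-12,0,0,0],[-6,-0.3,-12,0,0,0]]'|sed -n 1,4p; python3 ft.py;  python3 - <<'E'
from h import *
im,d=ctrl.get_image("scene");np.savez("scene6.npz",im=im,d=d)
q=proj("scene",hw(np.array([-30.]),np.array([0.]),30))[0].astype(int)
cv2.imwrite("pics/c7.png",cv2.resize(im[q[1]-35:q[1]+35,q[0]-40:q[0]+40],(640,560),interpolation=2)[:,:,::-1])
E
```

```text
time: 26.98
position: [0.5462, 0.0133, 0.1108]
[ 0.09  0.05 -1.23]
time: 28.05
position: [0.5363, 0.0127, 0.1108]
[-0.12 -0.26 -0.5 ]
time: 29.12
position: [0.5262, 0.0122, 0.1108]
[-0.02  0.15 -0.63]
time: 30.58
position: [0.5204, 0.0119, 0.0986]
tool_rot: [3.14, 0.088, -0.001]
ft_force: [0.0, -0.8, -0.6]
[ 0.29  0.32 -0.69]
```

View pics/c7.png

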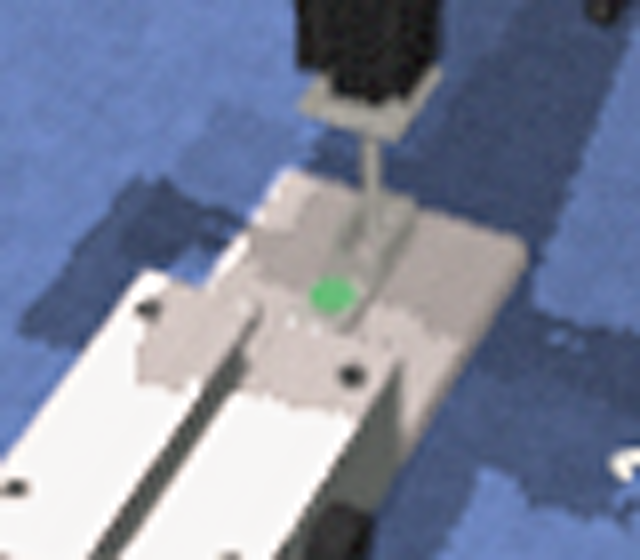

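The slide lies out on the apron: green lens at crop (333,295), hook still in the window at (375,215). Lowering free of the bar, then backing out.

```bash
python3 -m inch '[[0,0,-1,0,0,0],[0,0,-2,0,0,0],[0,0,-3,0,0,0],[0,0,-4,0,0,0],[0,0,-4,0,0,0]]'|sed -n 1,4p; python3 ft.py;  python3 - <<'E'
from h import *
im,d=ctrl.get_image("scene");np.savez("scene7.npz",im=im,d=d)
s=ctrl.get_state()["position"]*1000;print("axis",(s[:2]-M0)@HX,(s[:2]-M0)@HY)
hsv=cv2.cvtColor(im,cv2.COLOR_RGB2HSV)
q=proj("scene",hw(np.array([-30.]),np.array([0.]),17))[0]
m=cv2.inRange(hsv,(45,70,60),(85,255,255));v,u=np.where(m);k=np.hypot(u-q[0],v-q[1])<25
c=np.array([u[k].mean(),v[k].mean()]);w=plane("scene",c,.0172)[0,:2]*1000;print("lens",k.sum(),(w-M0)@HX,(w-M0)@HY)
_,P=cloud("scene",im,d);P=P*1000;hx=(P[...,:2]-M0)@HX;hy=(P[...,:2]-M0)@HY;z=P[...,2]
for x in range(-84,0,4):
    mm=(abs(hx-x-2)<2)&(hy<6)&(hy>-11)&(z>5)&(z<45);print(x,mm.sum(),np.percentile(z[mm],[50,90]).round(1) if mm.sum() else "")
E
```

```text
time: 31.45
position: [0.5204, 0.0119, 0.0947]
tool_rot: [3.14, 0.088, -0.0]
ft_force: [-0.6, -0.1, -1.6]
[ 0.25 -0.29 -0.94]
axis -66.20555350936507 -2.1112462654205726
lens 16 -39.27994939333366 -3.34020916631053
-84 0 
-80 5 [24.3 25.8]
-76 8 [23.3 25.6]
-72 5 [21.3 23.8]
-68 21 [22.9 37.1]
-64 12 [22.5 37.8]
-60 5 [21.3 23.8]
-56 9 [18.5 22.2]
-52 9 [17.7 19.5]
-48 8 [16.8 18.7]
-44 8 [17.8 18.7]
-40 12 [17.1 19.2]
-36 5 [16.8 17.4]
-32 11 [17.2 19.3]
-28 5 [17.8 18.7]
-24 0 
-20 0 
-16 0 
-12 0 
-8 0 
-4 0
```

Body top is level at z ≈ 17 and the lens is at hx ≈ −39, so the slide lies flat with its centre near −51. The hook is already within the window, so I'll shift it +2.5 mm and lift.

```bash
python3 -m inch '[[1.2,0.1,0,0,0,0],[2.5,0.1,0,0,0,0],[2.5,0.1,0,0,0,0],[2.5,0.1,1,0,0,0],[2.5,0.1,2,0,0,0],[2.5,0.1,3.5,0,0,0],[2.5,0.1,5,0,0,0],[2.5,0.1,5,0,0,0]]'|sed -n 1,4p; python3 ft.py; python3 -m inch '[[0,0,1.5,0,0,0],[0,0,3,0,0,0],[0,0,5,0,0,0],[0,0,7,0,0,0],[0,0,9,0,0,0],[0,0,11,0,0,0],[0,0,13,0,0,0],[0,0,13,0,0,0]]'|sed -n 1,4p; python3 ft.py;  python3 - <<'E'
from h import *
im,d=ctrl.get_image("scene");np.savez("scene8.npz",im=im,d=d)
q=proj("scene",hw(np.array([-30.]),np.array([0.]),30))[0].astype(int)
cv2.imwrite("pics/c8.png",cv2.resize(im[q[1]-35:q[1]+35,q[0]-40:q[0]+40],(640,560),interpolation=2)[:,:,::-1])
E
```

```text
time: 32.7
position: [0.5231, 0.012, 0.1]
tool_rot: [3.14, 0.088, 0.0]
ft_force: [0.1, -0.4, -1.3]
[-0.47 -0.14 -0.98]
time: 33.9
position: [0.5231, 0.012, 0.113]
tool_rot: [3.14, 0.088, 0.0]
ft_force: [0.4, 0.1, -0.3]
[ 0.04  0.23 -0.58]
```

View pics/c8.png

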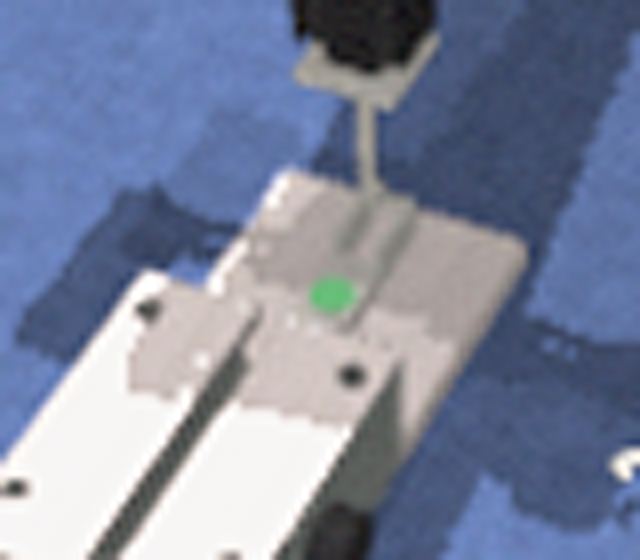

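The slide stays put (lens still at crop (333,295)) and the pick is free above it. Lifting out and returning to the stand.

```bash
python3 -m inch '[[0,0,5,0,0,0],[0,0,12,0,0,0],[0,0,25,0,0,0],[0,0,45,0,0,0],[0,0,65,0,0,0],[0,0,80,0,0,0],[0,0,86,0,0,0],[1,20,86,0,0,0],[2,45,86,0,0,1],[3,80,86,0,0,2],[5,115,86,0,0,3],[6,150,86,0,0,4],[8,185,86,0,0,5],[9,215,86,0,0,6],[10,238,86,0,0,6],[10,250,86,0,0,6],[10,250,86,0,0,6],[10,250,86,0,0,6],[10,250,86,0,0,6]]'; python3 - <<'E'
from h import *
im,d=ctrl.get_image("scene");np.savez("scene9.npz",im=im,d=d)
s=ctrl.get_state();p0=s["position"]*1000;_,P=cloud("scene",im,d);P=P*1000
ax=np.array([np.cos(np.deg2rad(9.2)),np.sin(np.deg2rad(9.2))]);ay=np.array([-ax[1],ax[0]])
D=P[...,:2]-p0[:2];lx=D@ax;ly=D@ay;z=P[...,2]
for z0 in range(110,180,10):
    m=(abs(lx)<25)&(abs(ly)<25)&(abs(z-z0-5)<5)
    if m.sum():print(z0,m.sum(),"lx",np.percentile(lx[m],[5,50,95]).round(1),"ly",np.percentile(ly[m],[5,50,95]).round(1))
D=P[...,:2]-np.array([533.2,263.5]);lx=D@ax;ly=D@ay
m=(abs(lx)<45)&(abs(ly)<45)&(abs(z-64)<4);print("stand top",m.sum(),lx[m].min(),lx[m].max(),ly[m].min(),ly[m].max())
E
```

```text
time: 36.52
position: [0.5333, 0.2607, 0.1987]
tool_rot: [3.131, 0.25, -0.0]
ft_force: [-0.0, -0.1, -1.0]
grip_width: 0.198
grip_force: 55.0
110 1 lx [0.7 0.7 0.7] ly [1.7 1.7 1.7]
120 9 lx [0.2 2.6 4.6] ly [-2.1 -0.2  1.9]
130 9 lx [1.2 2.9 4.3] ly [-2.1 -0.4  1.7]
140 10 lx [0.9 2.8 3.7] ly [-2.3 -0.   1.9]
150 12 lx [0.4 1.9 3.6] ly [-2.1 -0.3  2. ]
160 1 lx [2.7 2.7 2.7] ly [0.9 0.9 0.9]
170 93 lx [ 4.3 12.6 16.8] ly [-14.7  -0.3  13.9]
stand top 801 -36.35455048599629 38.01906540094735 -35.974958548281755 33.746593355798076
```

```bash
python3 -m inch '[[0,1,-20,0,0,0],[0,1,-38,0,0,0],[0,1,-48,0,0,0],[0,1,-53,0,0,0],[0,1,-58,0,0,0],[0,1,-63,0,0,0],[0,1,-63,0,0,0]]'|sed -n 1,4p; python3 -m inch '[[0,0,-10,0,0,0],[0,0,-20,0,0,0],[0,0,-30,0,0,0],[0,0,-38,0,0,0],[0,0,-42,0,0,0],[0,0,-44,0,0,0],[0,0,-44,0,0,0]]'|sed -n 1,4p; python3 ft.py; python3 -m inch '[[0,0,-0.7,0,0,0],[0,0,-1.4,0,0,0],[0,0,-1.4,0,0,0]]'|sed -n 1,4p; python3 ft.py
```

```text
time: 37.45
position: [0.5329, 0.2629, 0.1356]
tool_rot: [3.131, 0.252, -0.001]
ft_force: [0.0, -0.0, -0.6]
time: 38.33
position: [0.533, 0.2631, 0.0919]
tool_rot: [-3.131, -0.253, -0.0]
ft_force: [0.6, 0.8, -0.7]
[ 0.26  0.33 -0.77]
time: 38.9
position: [0.5329, 0.263, 0.0903]
tool_rot: [3.131, 0.252, -0.0]
ft_force: [-0.3, 0.6, -1.2]
[ 0.04  0.45 -1.14]
```

```bash
for i in 1 2; do python3 -m inch '[[0,0,-0.4,0,0,0],[0,0,-0.6,0,0,0],[0,0,-0.6,0,0,0]]'|sed -n 2p; python3 ft.py; done
```

```text
position: [0.5329, 0.263, 0.0898]
[ 0.1  -0.18 -1.01]
position: [0.533, 0.263, 0.0896]
[-1.74 -0.66  4.25]
```

Flange is seated (+5 N). Release and rise.

```bash
python3 -m inch '[[0,0,0,0,0,0],[0,0,0,0,0,0],[0,0,0,0,0,0],[0,0,0,0,0,0],[0,0,0,0,0,0],[0,0,0,0,0,0]]' 50 20; python3 -m inch '[[0,0,5,0,0,0],[0,0,20,0,0,0],[0,0,45,0,0,0],[0,0,80,0,0,0],[0,0,120,0,0,0],[0,0,120,0,0,0],[-30,-60,120,0,0,0],[-40,-120,120,0,0,0],[-40,-180,120,0,0,0],[-40,-240,120,0,0,0],[-40,-300,120,0,0,0],[-40,-360,120,0,0,0],[-40,-400,120,0,0,0],[-40,-400,120,0,0,0],[-40,-400,120,0,0,0]]'; python3 - <<'E'
from h import *
for n in("scene","top"):
    im,d=ctrl.get_image(n);np.savez(f"{n}a.npz",im=im,d=d)
    if n=="top":cv2.imwrite("pics/fin.png",np.vstack([cv2.resize(a[130:240,180:340],(436,300),interpolation=2) for a in(im,)])[:,:,::-1])
    _,P=cloud(n,im,d);P=P*1000;z=P[...,2]
    m=(np.hypot(P[...,0]-533,P[...,1]-263)<40)&(z>85);print("handle",m.sum(),np.median(P[m],0),z[m].max())
    m=(np.hypot(P[...,0]-533,P[...,1]-263)<22)&(abs(z-68)<5);print("flange",m.sum(),np.median(z[m]))
f=np.load("topa.npz");im,P=cloud("top",f["im"],f["d"]);P=P*1000
hx=(P[...,:2]-M0)@HX;hy=(P[...,:2]-M0)@HY
m=(hx<5)&(hx>-90)&(abs(hy)<30)&(P[...,2]>14)&(P[...,2]<30);
for x in range(-88,6,4):
    k=m&(abs(hx-x-2)<2);print(x,k.sum(),P[...,2][k].mean().round(1) if k.any() else"")
E
```

```text
time: 41.0
position: [0.533, 0.263, 0.0892]
tool_rot: [3.131, 0.253, 0.0]
ft_force: [0.1, -0.6, -0.9]
grip_width: 0.569
grip_force: 0.0
time: 42.88
position: [0.4929, -0.1359, 0.2091]
tool_rot: [-3.13, -0.254, 0.0]
ft_force: [0.3, 0.9, 1.3]
grip_width: 0.571
grip_force: 0.0
handle 165 [542.227718   264.45691628 111.49613313] 121.16356856718014
flange 178 67.89424090039309
handle 91 [532.4319167  262.48956793 116.41079819] 121.16591208654093
flange 124 66.77377808215756
-88 4 15.1
-84 1 14.6
-80 13 21.8
-76 5 21.0
-72 8 18.7
-68 5 22.9
-64 3 25.8
-60 5 25.0
-56 8 17.9
-52 8 17.0
-48 12 18.1
-44 12 17.8
-40 8 17.3
-36 10 17.8
-32 12 16.3
-28 10 17.3
-24 9 17.7
-20 1 14.1
-16 2 15.9
-12 2 14.5
-8 1 17.0
-4 3 15.3
0 29 20.9
4 0
```

View pics/fin.png

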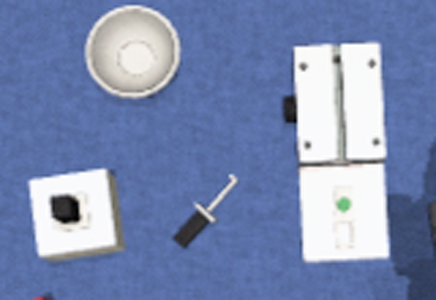

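The final view shows the slide flat on the apron (lens at (344,204)), clear of the mouth. The pick stands in its stand with its flange at z ≈ 68.

```bash
python3 -c "
from bench import ctrl
print(ctrl.close_job())"
```

```text
the job is handed in; nothing more can be done
None
```

The filter slide lies flat on the apron, clear of the slot, the pick is back upright in its stand, and the job is handed in at about 43 s of the 72 s allowed; no verdict came back, but my last pictures and force readings showed nothing out of limits.

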